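# Gauge the press screw with the comb leaves

### The arm

A 7-joint arm with a two-finger parallel gripper is mounted at the origin on the work surface. World frame = base frame: x ahead of the robot, y to its left, z up, the work surface at z = 0. Lengths are in m, angles in rad, forces in N, time in s.
With the tool pointing down it reaches from about 0.425 to 0.875 m from the base axis. Payload 4.7 kg.
Tool frame: the origin (TCP) lies between the finger pads, 19 mm behind the fingertips; this is the grasp point; z points along the fingers, y is the line along which they close (so a half turn about z gives the same grasp; the last joint's range is limited). The gripper opens to 87 mm and grips with 3 to 60 N. Pads are 19 mm wide; open, the fingers measure 117 mm over their backs; the gripper's body (75 mm by 190 mm) begins 51 mm behind the grasp point.
Start: joints at [1.201, 0.321, -0.07, 1.45, 0.023, 1.371, -0.057], TCP at [0.243, -0.603, 0.241] pointing down, gripper open.
Joint ranges: [-2.86, 2.86], [-0.3, 2.09], [-1.38, 1.24], [0.06, 2.45], [-1.56, 4.7], [0.09, 2.05], [-2.69, 2.69]. Speed limits (rad/s): [2.57, 2.57, 3.14, 3.14, 3.14, 3.14, 3.14].

### API

Orientations are given as a rotation vector (axis times angle).
In Python, from bench import ctrl gives the robot as it stands. The module is installed in compiled form; this text tells all that it offers.
- The arm moves only by the shell command python3 -m handwheel 'ROWS' [FORCE]. ROWS is JSON, a list of rows, each a list of 7 numbers: the finger opening in m, from 0 to 0.087, then the shift along the tool's x, y, z in m, then the turn, a rotation vector about the tool's x, y, z in degrees. A call has 1 to 12 rows; each row shifts and turns the commanded pose from where the row before left it, along the tool's axes as they then stand; what a row does not reach is not made up. A row lasts 1/8 s, in which the tool goes at most 62.5 mm and 10.7 degrees, less where a joint would pass 70% of its speed; a pose out of reach is approached as far as the arm can. A call is refused whole if a number of a shift passes 0.0625 or a number of a turn 10.7, either way. A call with a gripper value outside its range is refused whole. The fingers move at their own pace and stop on an object; FORCE is the grip in N (left out, the last holds). Time passes only in rows, so rows that do not move let the fingers close. It gives the time, the measured TCP pose, the force, the opening and the grip force at its end, in the units of the state.
- ctrl.get_state(): the state, without advancing time (a new reading comes with each control period).
- ctrl.get_image(name): name is "side" or "top"; returns (picture, depth): 480x640x3 uint8, blue, green, red; 480x640 float32, m along the optical axis (not along the pixel's ray), 0 where there is no reading.
- ctrl.camera_info(name): a dict with "intrinsics" (3x3 intrinsics, pixels), "R" (3x3) and "t" (3): a world point X has camera coordinates R X + t. Camera axes: x right, y down, z forward; pixel columns grow to the right and rows downward; lengths in m; the calibration is good to about 2 mm. A picture is of the moment at which its call begins. camera_info takes no time and is no camera call.
- ctrl.close_job(): hands the job in; it is judged then, once.
The state is a dict: "time": time; "joint_positions": joint angles; "qd": joint speeds; "joint_torque": joint torques, N m; "position": TCP position; "tool_rot": TCP orientation; "ft_force": force on the tool from outside, world axes, zero at the start; "torque": the same for the moment, N m; "grip_width": opening from 0.0 (shut) to 1.0 (fully open); "grip_force": force on a finger pad.
Only numpy, scipy, OpenCV 4.12 (cv2) and the standard library are available. Lean on these libraries where they do the work, as an engineer would, in place of code of your own. Each camera call takes 0.05 s, during which the arm holds its last target. There are 200 camera calls.

### The job

Find which of the three thread-gauge leaves in the rack fits the tofu-press screw lying in the guided wooden seat: mesh them one at a time, teeth down on top of the screw between the guide cheeks, pressing only gently and feeling for the grooves. Leave the one that drops fully home standing there on the screw by itself, have the other two upright in the rack's slots, and leave everything else on the worktop where it is.

Things in the scene. Friction and masses are not known exactly. Their poses are not given: they have to be found in the camera images.
- leaf_a: Thread-gauge leaf: flat aluminium comb, 8 mm thick (x), 152 long (y), 120 g, 11 teeth of pitch 8 mm, one at the middle. Origin: middle of the gullet line (floor between the teeth = plain lower edge beyond them); teeth 4.5 mm below it, plate 48 above; z up. Starts upright in a rack slot, teeth down; grip across the thickness at mid-length, TCP about 30 mm above the origin.
- leaf_b: Thread-gauge leaf: flat aluminium comb, 8 mm thick (x), 152 long (y), 120 g, 9 teeth of pitch 10 mm, one at the middle. Origin: middle of the gullet line (floor between the teeth = plain lower edge beyond them); teeth 4.5 mm below it, plate 48 above; z up. Starts upright in a rack slot, teeth down; grip across the thickness at mid-length, TCP about 30 mm above the origin.
- leaf_c: Thread-gauge leaf: flat aluminium comb, 8 mm thick (x), 152 long (y), 120 g, 7 teeth of pitch 12 mm, one at the middle. Origin: middle of the gullet line (floor between the teeth = plain lower edge beyond them); teeth 4.5 mm below it, plate 48 above; z up. Starts upright in a rack slot, teeth down; grip across the thickness at mid-length, TCP about 30 mm above the origin.
- rack: Fixed wooden leaf rack, 230 (x) by 172 (y) mm, origin at the centre of its underside. Three slots along y, 70 mm apart in x; a leaf's lower edge rests at both ends on ledges 30 mm up. Slots are pairs of posts (|y| 58 to 78 mm, 56 high), 12.4 mm apart, flared to 25 mm at the top; end walls 50 mm high leave a leaf 4 mm play each way in y. Free at mid-length.
- slot_n (a point): Rack slot nearest the robot side (rack x = -70 mm): where the origin of a leaf standing in it lies. Axes as the rack.
- slot_m (a point): The same for the middle slot.
- slot_f (a point): The same for the far slot (rack x = +70 mm).
- seat: Fixed wooden seat, 65 (x) by 150 (y) mm, that holds the screw to be gauged, screw axis along its y, 45 mm up. Origin at the centre of its underside. The steel screw (600 g, 34 mm over the crests, grooves 5 mm deep, thread about 108 mm long, square ends) lies loose with about 4 mm play each way in y, its grooves anywhere. Over about 40 N, even for an instant, is too rough.
- guide (a point): Middle of the guide's mouth, 90 mm above the seat's origin. A pair of cheeks at each end of the seat (|y| 61 to 73 mm, 56 to 90 mm high) forms a guide 11 mm wide, flared to 21 mm at the top, that keeps a leaf upright over the screw. Axes as the seat.
- home (a point): On the seat, 62 mm up, on the screw's crest line at mid-length: height of a fully seated leaf's origin (up to 12 mm off in y is fine). Axes as the seat. A leaf of the wrong pitch stays about 4 mm high wherever it is set, so does the right one tooth on crest; on a groove flank (0.3 pitch along y, 5 mm deep) the right one stops in between and is pushed along y towards the groove.
- spares: Fixed wooden holder beside the seat (220 mm to its -y side) with the two spare screws, to be left alone; 56 mm high, origin at the centre of its underside. Of the three screws one has pitch 8, one 10, one 12 mm; which one lies in the seat differs from run to run.
- jar: Bystander, not to be moved: glass spice jar, radius 24, height 95 mm, red screw lid. Origin at its underside.
- saucer: Bystander, not to be moved: blue melamine saucer, radius 75, height 20 mm. Origin at its underside.
- mug: Bystander, not to be moved: white mug, radius 40, height 90 mm. Origin at its underside.
- steamer: Bystander, not to be moved: aluminium steamer pot with stacked tiers and lid, radius 112, height 207 mm. Origin at its underside.
- ladle: Bystander, not to be moved: stainless ladle about 300 mm long lying on the cutting board. Origin at its underside.
- weight: Bystander, not to be moved: plain steel press weight, a disc of radius 28, height 36 mm. Origin at its underside.
Things that resemble listed ones, but are neither listed nor needed, are in the scene too. Leave any red look-alike of the leaf_c alone. Leave any red look-alike of the leaf_b alone.

How it is judged:
At the end, for the whole second after the job is handed in: One leaf stands alone on the screw in the guide, gullet line within 1.8 mm of the crest line, within 16 mm of the seat's middle along it, level and in line; the other two stand upright in rack slots, on the ledges; all released, at rest; all else within 20 mm (ladle 30 mm) of its start ((((z of leaf_a in the frame of home between -0.0025 and 0.0018 m and x of leaf_a in the frame of home between -0.004 and 0.004 m and y of leaf_a in the frame of home between -0.016 and 0.016 m and angle between leaf_a's own z axis and vertical below 0.18 rad and angle between the y axis of leaf_a and the y axis of seat, either way round below 0.06 rad and linear speed of leaf_a below 0.02 m/s) and (z of leaf_b in the frame of rack between 0.027 and 0.033 m and x of leaf_b in the frame of rack between -0.08 and 0.08 m and y of leaf_b in the frame of rack between -0.01 and 0.01 m and angle between leaf_b's own z axis and vertical below 0.3 rad and linear speed of leaf_b below 0.02 m/s) and (z of leaf_c in the frame of rack between 0.027 and 0.033 m and x of leaf_c in the frame of rack between -0.08 and 0.08 m and y of leaf_c in the frame of rack between -0.01 and 0.01 m and angle between leaf_c's own z axis and vertical below 0.3 rad and linear speed of leaf_c below 0.02 m/s)) or ((z of leaf_b in the frame of home between -0.0025 and 0.0018 m and x of leaf_b in the frame of home between -0.004 and 0.004 m and y of leaf_b in the frame of home between -0.016 and 0.016 m and angle between leaf_b's own z axis and vertical below 0.18 rad and angle between the y axis of leaf_b and the y axis of seat, either way round below 0.06 rad and linear speed of leaf_b below 0.02 m/s) and (z of leaf_a in the frame of rack between 0.027 and 0.033 m and x of leaf_a in the frame of rack between -0.08 and 0.08 m and y of leaf_a in the frame of rack between -0.01 and 0.01 m and angle between leaf_a's own z axis and vertical below 0.3 rad and linear speed of leaf_a below 0.02 m/s) and (z of leaf_c in the frame of rack between 0.027 and 0.033 m and x of leaf_c in the frame of rack between -0.08 and 0.08 m and y of leaf_c in the frame of rack between -0.01 and 0.01 m and angle between leaf_c's own z axis and vertical below 0.3 rad and linear speed of leaf_c below 0.02 m/s)) or ((z of leaf_c in the frame of home between -0.0025 and 0.0018 m and x of leaf_c in the frame of home between -0.004 and 0.004 m and y of leaf_c in the frame of home between -0.016 and 0.016 m and angle between leaf_c's own z axis and vertical below 0.18 rad and angle between the y axis of leaf_c and the y axis of seat, either way round below 0.06 rad and linear speed of leaf_c below 0.02 m/s) and (z of leaf_a in the frame of rack between 0.027 and 0.033 m and x of leaf_a in the frame of rack between -0.08 and 0.08 m and y of leaf_a in the frame of rack between -0.01 and 0.01 m and angle between leaf_a's own z axis and vertical below 0.3 rad and linear speed of leaf_a below 0.02 m/s) and (z of leaf_b in the frame of rack between 0.027 and 0.033 m and x of leaf_b in the frame of rack between -0.08 and 0.08 m and y of leaf_b in the frame of rack between -0.01 and 0.01 m and angle between leaf_b's own z axis and vertical below 0.3 rad and linear speed of leaf_b below 0.02 m/s)))); the robot touches nothing.
It fails at once if the seat and its screw were pressed with more than about 40 N (contact force between seat and anything else above 45 N).
It fails at once if the spare screws or their holder were pressed or struck (contact force between spares and anything else above 36 N).
It fails at once if a bystander was moved (distance of any of jar, saucer, mug, steamer, weight from where it was at the start of the episode above 0.02 m or distance of ladle from where it was at the start of the episode above 0.03 m).
It also fails if it takes over 72 s, if anything falls off the work surface, if the arm or the gripper's body presses on something with over 40 N, if the wrist force passes 120 N, or if a joint passes its speed limit or range.

## Working session

There is one attempt and no reset: what is moved stays moved. The work goes in short steps, Python scripts to look and compute and a shell command to move; the robot and the scene stay as the last step left them, time stands still between calls to the robot, and variables do not carry over. Pictures are saved under pics/ and viewed, at most 10 in all, crops included, and the job is handed in when it is done.

```bash
mkdir -p pics; cat > h.py <<'E'
import numpy as np, cv2
from bench import ctrl
from scipy.spatial.transform import Rotation as R
def snap(n,f=None):
    im,d=ctrl.get_image(n); np.savez(f'pics/{n}.npz',im=im,d=d)
    if f: cv2.imwrite(f'pics/{f}.png',im)
    return im,d
def world(n,d,us,vs):
    c=ctrl.camera_info(n); K=np.array(c['intrinsics']);Rm=np.array(c['R']);t=np.array(c['t'])
    us=np.asarray(us);vs=np.asarray(vs);z=d[vs,us]
    p=np.stack([(us-K[0,2])/K[0,0]*z,(vs-K[1,2])/K[1,1]*z,z],-1)
    return (p-t)@Rm
def st():
    s=ctrl.get_state(); print({k:np.round(s[k],4).tolist() for k in('time','position','tool_rot','ft_force','grip_width','joint_positions')}); print(np.round(R.from_rotvec(s['tool_rot']).as_matrix(),3).tolist())
    return s
E
python3 - <<'E'
from h import *
for n in('top','side'): snap(n,n+'0'); c=ctrl.camera_info(n); print(np.round(c['R'],3).tolist(),c['t'],c['intrinsics'])
st()
E
```

```text
[[-0.006, -1.0, -0.008], [-0.997, 0.006, -0.079], [0.079, 0.007, -0.997]] [0.04839776 0.54683969 1.3257703 ] [[612.43440621   0.         309.72686739]
 [  0.         612.43440621 242.70843236]
 [  0.           0.           1.        ]]
[[-0.953, -0.302, -0.007], [-0.17, 0.555, -0.814], [0.25, -0.775, -0.581]] [0.54795406 0.12949291 1.14518168] [[539.90935121   0.         319.87918815]
 [  0.         539.90935121 230.13220112]
 [  0.           0.           1.        ]]
{'time': 0.1, 'position': [0.2432, -0.6023, 0.2403], 'tool_rot': [-3.0822, -0.599, 0.0007], 'ft_force': [-0.037, 0.1717, 0.331], 'grip_width': 1.0, 'joint_positions': [1.2011, 0.3218, -0.0701, 1.4516, 0.0227, 1.3708, -0.0569]}
[[0.927, 0.375, -0.001], [0.375, -0.927, 0.002], [-0.0, -0.002, -1.0]]
```

View pics/top0.png

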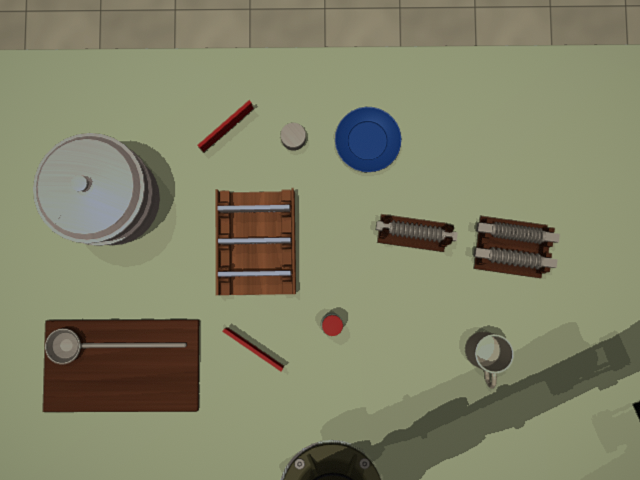

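View pics/side0.png

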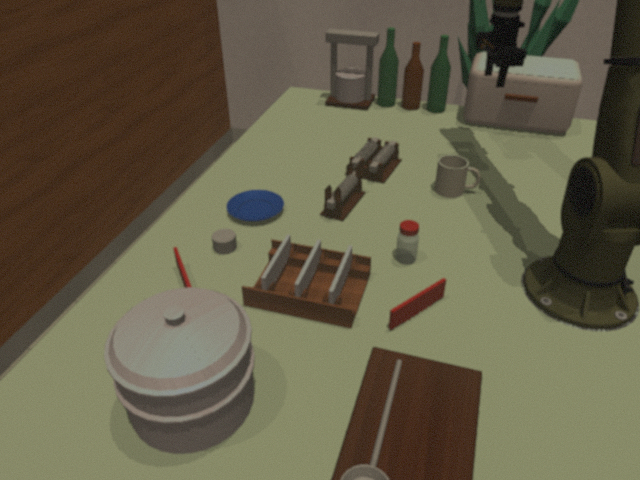

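```bash
python3 - <<'E'
from h import *
z=np.load('pics/top.npz');im,d=z['im'],z['d']
a=im[205:260,370:450]; b=im[210:285,465:565]
a=cv2.resize(a,None,fx=8,fy=8,interpolation=cv2.INTER_CUBIC)[:,:640]
cv2.imwrite('pics/seat.png',a)
b=cv2.resize(im[180:305,205:305],None,fx=4.8,fy=4.8,interpolation=cv2.INTER_CUBIC);cv2.imwrite('pics/rack.png',b)
# leaf tops: plane z approx .078
vs,us=np.mgrid[185:300,205:305];P=world('top',d,us.ravel(),vs.ravel())
s=P[(P[:,2]>.068)&(P[:,2]<.09)]
print(len(s))
for lo,hi in((190,222),(224,256),(258,290)):
    m=(P[:,2]>.068)&(P[:,2]<.09)&(vs.ravel()>lo)&(vs.ravel()<hi);q=P[m]
    (cx,cy),wh,ang=cv2.minAreaRect((q[:,:2]*1000).astype(np.float32));u,S,V=np.linalg.svd(q[:,:2]-q[:,:2].mean(0),full_matrices=False)
    print('leaf',q.mean(0).round(4),(cx,cy),wh,np.degrees(np.arctan2(V[0,0],V[0,1])),np.percentile(q[:,2],[5,50,95]).round(4))
def box(v0,v1,u0,u1,zl,zh,tag):
    vs,us=np.mgrid[v0:v1,u0:u1];P=world('top',d,us.ravel(),vs.ravel());q=P[(P[:,2]>zl)&(P[:,2]<zh)]
    r=cv2.minAreaRect((q[:,:2]*1000).astype(np.float32));print(tag,len(q),r)
    return q
box(180,305,205,305,.008,.062,'rackfp')
box(205,260,365,462,.008,.1,'seatfp')
q=box(205,260,365,462,.08,.1,'cheeks');q=q[:,:2]
from scipy.cluster.vq import kmeans2
c,l=kmeans2(q,4,seed=1,minit='++');print(c,np.bincount(l))
q=box(205,260,375,455,.053,.066,'screw');u,S,V=np.linalg.svd(q[:,:2]-q[:,:2].mean(0),full_matrices=False);print(q.mean(0),np.degrees(np.arctan2(V[0,0],V[0,1])))
E
```

```text
889
leaf [0.6192 0.1645 0.0775] (619.7413940429688, 165.73553466796875) (9.289822578430176, 151.05691528320312) 179.31788850785253 [0.0718 0.0777 0.0823]
leaf [0.5495 0.1635 0.0776] (549.5433959960938, 163.55718994140625) (8.570344924926758, 150.62464904785156) 179.24583476294717 [0.0726 0.0778 0.0817]
leaf [0.4797 0.1631 0.0778] (479.9214782714844, 163.40447998046875) (8.129472732543945, 149.93994140625) 179.18990553457064 [0.0732 0.0779 0.0823]
rackfp 3883 ((550.37255859375, 165.18978881835938), (235.2347869873047, 213.0116729736328), 3.0156612396240234)
seatfp 1431 ((569.06396484375, -187.11981201171875), (180.37876892089844, 117.28103637695312), 88.84036254882812)
cheeks 164 ((569.7095947265625, -182.23828125), (146.29322814941406, 39.95859146118164), 81.46504974365234)
[[ 0.59194441 -0.11753183]
 [ 0.54693694 -0.24621054]
 [ 0.566845   -0.11402373]
 [ 0.57218406 -0.24989445]] [40 44 39 41]
screw 660 ((568.5936279296875, -181.56842041015625), (169.83990478515625, 38.20743942260742), 81.70848846435547)
[ 0.56978729 -0.18068459  0.057863  ] -171.46744557247953
```

View pics/seat.png

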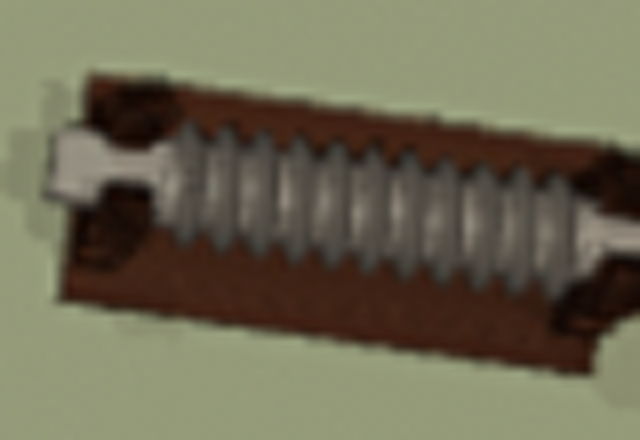

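```bash
cat >> h.py <<'E'
def to(x,y,z,azy):
    "print turn (deg about tool z) and the shift in the tool frame after that turn"
    s=ctrl.get_state();M=R.from_rotvec(s['tool_rot']).as_matrix()
    az=np.degrees(np.arctan2(M[1,1],M[0,1]));da=(azy-az+180)%360-180
    a=np.radians(azy);Ty=np.array([np.cos(a),np.sin(a),0]);Tz=np.array([0,0,-1.]);T=np.stack([np.cross(Ty,Tz),Ty,Tz])
    e=np.array([x,y,z])-s['position']
    print('t',round(s['time'],2),'pos',np.round(s['position'],4),'turn',round(-da,2),'shift after mm',(T@e*1000).round(1),'now mm',(M.T@e*1000).round(1),'F',np.round(s['ft_force'],1),'w',round(s['grip_width']*87,1),'tilt',np.round(M[:,2],4))
E
python3 - <<'E'
from h import *
to(.48,.1634,.2,.75)
z=np.load('pics/top.npz');im,d=z['im'],z['d']
# groove profile along screw: sample intensity & depth along axis at several offsets
c=ctrl.camera_info('top');K=np.array(c['intrinsics']);Rm=np.array(c['R']);t=np.array(c['t'])
g=im.mean(2).astype(np.float32)
a=np.radians(8.55);ax=np.array([np.sin(a),np.cos(a),0]);pr=np.array([np.cos(a),-np.sin(a),0]);o=np.array([.5695,-.1819,.06])
s=np.arange(-.055,.0551,.001)
def prof(off,zz):
    X=o+s[:,None]*ax+off*pr;X[:,2]=zz;q=X@Rm.T+t;u=q[:,0]/q[:,2]*K[0,0]+K[0,2];v=q[:,1]/q[:,2]*K[1,1]+K[1,2]
    return cv2.remap(g,u.astype(np.float32)[None],v.astype(np.float32)[None],cv2.INTER_CUBIC)[0]
for off,zz in((0,.062),(.006,.06),(-.006,.06),(.0155,.046),(-.0155,.046),(.017,.045),(-.017,.045)):
    p=prof(off,zz);p=p-cv2.blur(p[None],(13,1))[0]
    A=[]
    for pit in(.008,.01,.012): A.append(np.sum(p[8:-8]*np.exp(-2j*np.pi*s[8:-8]/pit)))
    print(off,np.abs(A).round(0),'brightest at mm (pitch10)',round((-np.angle(A[1])/2/np.pi*-10)%10*1,1) if 0 else round((-np.angle(A[1])/(2*np.pi)*10)%10,1))
E
```

```text
t 0.1 pos [ 0.2432 -0.6023  0.2403] turn -68.75 shift after mm [762.5 246.8  40.3] now mm [ 506.4 -621.2   41.3] F [-0.   0.2  0.3] w 87.0 tilt [-8.0e-04  1.6e-03 -1.0e+00]
0 [ 147. 1187.  206.] brightest at mm (pitch10) 2.2
0.006 [ 34. 523.  92.] brightest at mm (pitch10) 2.6
-0.006 [ 80. 723.  75.] brightest at mm (pitch10) 1.6
0.0155 [129. 785. 201.] brightest at mm (pitch10) 8.3
-0.0155 [ 42. 523. 120.] brightest at mm (pitch10) 5.7
0.017 [ 92. 266. 105.] brightest at mm (pitch10) 8.3
-0.017 [ 33. 180.  34.] brightest at mm (pitch10) 5.4
```

```bash
python3 -m handwheel '[[0.05,0,0,0,0,0,-9.8],[0.05,0,0,0,0,0,-9.8],[0.05,0,0,0,0,0,-9.8],[0.05,0,0,0,0,0,-9.8],[0.05,0,0,0,0,0,-9.8],[0.05,0,0,0,0,0,-9.8],[0.05,0,0,0,0,0,-9.9],[0.05,0.02,0.058,0,0,0,0],[0.05,0.02,0.058,0,0,0,0],[0.05,0.02,0.058,0,0,0,0],[0.05,0.02,0.058,0,0,0,0]]' 15 && python3 -m handwheel '[[0.05,0.06,0,0,0,0,0],[0.05,0.06,0,0,0,0,0],[0.05,0.06,0,0,0,0,0],[0.05,0.06,0,0,0,0,0],[0.05,0.06,0,0,0,0,0],[0.05,0.06,0,0,0,0,0],[0.05,0.06,0,0,0,0,0],[0.05,0.06,0,0,0,0,0],[0.05,0.06,0,0,0,0,0],[0.05,0.06,0,0,0,0,0],[0.05,0.06,0,0,0,0,0]]'; python3 -c "
from h import *
to(.48,.1634,.06,.75)"
```

```text
time: 1.48
position: [0.4758, -0.5191, 0.2408]
tool_rot: [-2.208, -2.234, 0.0]
ft_force: [0.5, -0.8, 0.7]
grip_width: 0.577
grip_force: 0.0
time: 2.85
position: [0.4659, 0.1416, 0.2411]
tool_rot: [2.208, 2.233, -0.0]
ft_force: [0.8, -0.6, -1.2]
grip_width: 0.575
grip_force: 0.0
t 2.85 pos [0.4659 0.1416 0.2411] turn -0.09 shift after mm [ 21.6  14.3 181.1] now mm [ 21.8  14.2 181.1] F [ 0.8 -0.6 -1.2] w 50.1 tilt [ 5.e-04 -9.e-04 -1.e+00]
```

```bash
python3 -m handwheel '[[0.05,0.0218,0.0142,0.04,0,0,0],[0.05,0,0,0.05,0,0,0],[0.05,0,0,0.05,0,0,0],[0.05,0,0,0.041,0,0,0],[0.05,0,0,0,0,0,0],[0,0,0,0,0,0,0],[0,0,0,0,0,0,0],[0,0,0,0,0,0,0],[0,0,0,0,0,0,0]]' 15; python3 -c "
from h import *
to(.48,.1634,.06,.75)"
```

```text
time: 3.98
position: [0.4809, 0.1619, 0.061]
tool_rot: [2.207, 2.234, 0.001]
ft_force: [-0.9, 0.3, 0.0]
grip_width: 0.208
grip_force: 0.0
t 3.98 pos [0.4809 0.1619 0.061 ] turn -0.07 shift after mm [ 1.5 -0.9  1. ] now mm [ 1.5 -0.9  1. ] F [-0.9  0.3  0. ] w 18.1 tilt [ 1.4e-03 -3.0e-04 -1.0e+00]
```

```bash
python3 -m handwheel '[[0,0,0,0,0,0,0],[0,0,0,0,0,0,0],[0,0,0,0,0,0,0],[0,0,0,-0.03,0,0,0],[0,0,0,-0.06,0,0,0],[0,0,0,-0.06,0,0,10],[0,0,0,-0.06,0,0,10],[0,0,0,0,0,0,10],[0,0,0,0,0,0,10],[0,0,0,0,0,0,10],[0,0,0,0,0,0,0]]' 15; cat > look.py <<'E'
from h import *
import sys
im,d=snap('side');s=st();c=ctrl.camera_info('side');q=np.array(c['R'])@s['position']+c['t'];K=np.array(c['intrinsics']);u,v=(K@(q/q[2]))[:2];print(u,v,q[2])
u,v=int(u),int(v);cv2.imwrite(sys.argv[1],cv2.resize(im[v-30:v+45,u-50:u+50],None,fx=8,fy=8,interpolation=cv2.INTER_CUBIC))
E
python3 look.py pics/l1.png
```

```text
time: 5.35
position: [0.4802, 0.1619, 0.2698]
tool_rot: [2.944, 1.095, -0.001]
ft_force: [0.8, 0.3, -1.3]
grip_width: 0.09
grip_force: 15.0
{'time': 5.4, 'position': [0.4802, 0.162, 0.2698], 'tool_rot': [-2.9437, -1.0975, 0.0007], 'ft_force': [-0.0009, -1.2178, -1.4723], 'grip_width': 0.0914, 'joint_positions': [0.4642, 0.0447, -0.8565, 1.7311, 0.0344, 1.3818, -1.2554]}
[[0.756, 0.655, -0.0], [0.655, -0.756, -0.0], [-0.0, -0.0, -1.0]]
341.5015331173497 185.15977002037283 0.9829304256446505
```

View pics/l1.png

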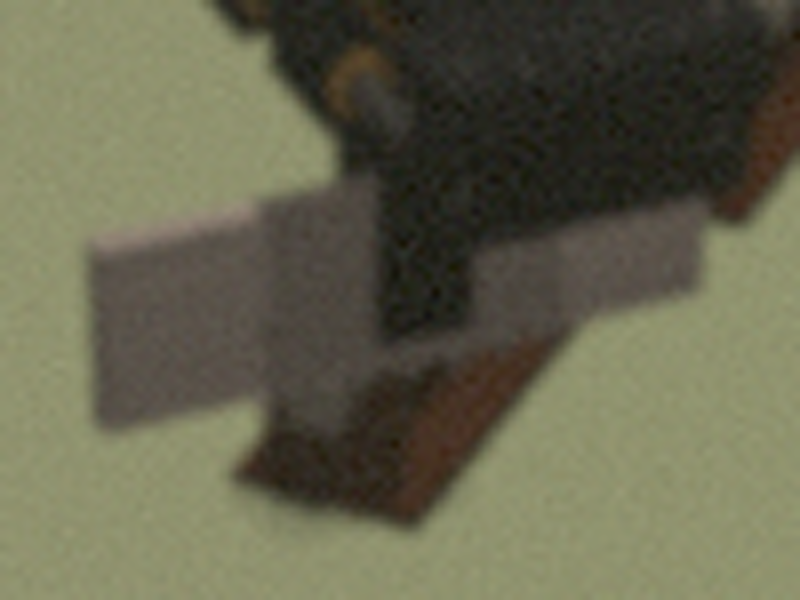

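```bash
python3 -m handwheel '[[0,-0.017,0.055,-0.01,0,0,0],[0,-0.017,0.055,-0.01,0,0,8],[0,-0.017,0.056,-0.01,0,0,8],[0,0,0,0,0,0,0]]' 15; cat > look.py <<'E'
from h import *
import sys
N=8
im=np.mean([ctrl.get_image('side')[0].astype(np.float32) for _ in range(N)],0);s=ctrl.get_state();c=ctrl.camera_info('side');K=np.array(c['intrinsics'])
M=R.from_rotvec(s['tool_rot']).as_matrix();dz=float(sys.argv[2]) if len(sys.argv)>2 else -.03
o=s['position']+np.array([0,0,dz])
# rectify leaf face: x along leaf (0.25mm/px), z from -15 to 50 mm
L=np.arange(-.08,.08,.0002);Z=np.arange(.05,-.02,-.0002)
n=M[:,1]*np.sign(M[:,1]@(np.array([.258,.98,.77])-o))
X=o+L[None,:,None]*M[:,0]+Z[:,None,None]*np.array([0,0,1.])+.004*n
q=X@np.array(c['R']).T+c['t'];u=(q[...,0]/q[...,2]*K[0,0]+K[0,2]).astype(np.float32);v=(q[...,1]/q[...,2]*K[1,1]+K[1,2]).astype(np.float32)
r=cv2.remap(im,u,v,cv2.INTER_CUBIC);cv2.imwrite(sys.argv[1],np.clip(r*1.5,0,255))
g=r.mean(2)
for z in(.001,0,-.001,-.002,-.003,-.004,-.005,-.006):
    p=g[int((.05-z)/.0002)][200:600];p=p-cv2.blur(p[None],(61,1))[0];l=L[200:600]
    print(z,[int(abs(np.sum(p*np.exp(-2j*np.pi*l/P)))) for P in(.007,.008,.009,.01,.011,.012,.013)])
E
python3 look.py pics/l2.png
```

```text
time: 5.9
position: [0.5435, -0.0068, 0.2999]
tool_rot: [3.07, 0.659, -0.0]
ft_force: [0.3, 1.2, -1.4]
grip_width: 0.087
grip_force: 15.0
0.001 [75, 136, 98, 389, 1187, 2013, 1301]
0 [84, 162, 131, 434, 1376, 2328, 1501]
-0.001 [119, 175, 85, 430, 1440, 2391, 1536]
-0.002 [152, 199, 58, 414, 1325, 2238, 1437]
-0.003 [178, 216, 87, 364, 1106, 1892, 1209]
-0.004 [156, 174, 77, 274, 816, 1430, 917]
-0.005 [123, 100, 103, 189, 544, 957, 590]
-0.006 [61, 54, 45, 94, 343, 557, 324][ WARN:0@21.082] global loadsave.cpp:1063 imwrite_ Unsupported depth image for selected encoder is fallbacked to CV_8U.
```

View pics/l2.png

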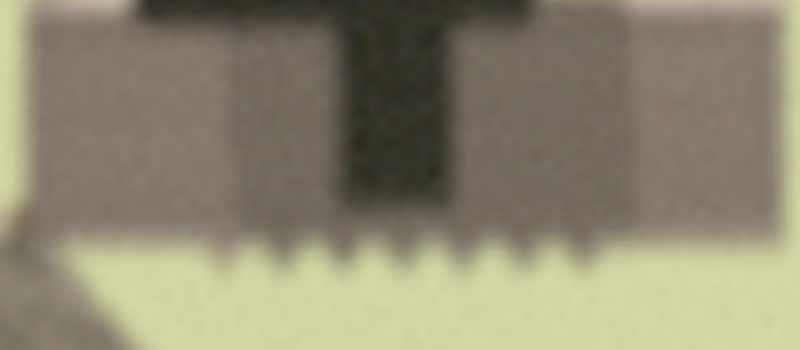

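```bash
python3 -c "
from h import *
to(.4802,.1620,.1,.75)"
```

```text
t 6.3 pos [0.542  0.0014 0.3003] turn -65.89 shift after mm [161.4 -59.7 200.3] now mm [  11.4 -171.8  200.2] F [-0.1 -0.  -2.2] w 7.9 tilt [ 1.e-04 -3.e-04 -1.e+00]
```

```bash
python3 -m handwheel '[[0,0,0,0,0,0,-10.7],[0,0,0,0,0,0,-10.7],[0,0,0,0,0,0,-10.7],[0,0,0,0,0,0,-10.7],[0,0,0,0,0,0,-10.7],[0,0,0,0,0,0,-10.7],[0,0.053,-0.02,0.02,0,0,-1.7],[0,0.054,-0.02,0.03,0,0,0],[0,0.0544,-0.0197,0.03,0,0,0],[0,0,0,0.05,0,0,0],[0,0,0,0,0,0,0]]' 15;  python3 -c "
from h import *
to(.4802,.1620,.062,.75)"
```

```text
time: 7.68
position: [0.481, 0.157, 0.1698]
tool_rot: [-2.204, -2.233, 0.01]
ft_force: [0.3, -0.6, -0.6]
grip_width: 0.089
grip_force: 15.0
t 7.67 pos [0.481  0.157  0.1698] turn 0.01 shift after mm [  5.   -0.7 107.8] now mm [  5.2  -0.  107.8] F [ 0.3 -0.6 -0.6] w 7.7 tilt [-0.0068 -0.0018 -1.    ]
```

```bash
python3 -m handwheel '[[0,0,0,0,0,0,0],[0,0,0,0.05,0,0,0],[0,0,0,0,0,0,0]]' 15;  python3 -c "
from h import *
to(.4802,.1620,.062,.75)"
```

```text
time: 8.05
position: [0.4832, 0.1559, 0.1218]
tool_rot: [-2.21, -2.23, 0.005]
ft_force: [-0.3, -0.6, -1.3]
grip_width: 0.093
grip_force: 15.0
t 8.05 pos [0.4832 0.1559 0.1218] turn -0.25 shift after mm [ 6.2 -3.  59.8] now mm [ 6.2 -2.8 59.8] F [-0.3 -0.6 -1.3] w 8.1 tilt [-3.7e-03 -6.0e-04 -1.0e+00]
```

```bash
python3 -m handwheel '[[0,0.006,-0.003,0.015,0,0,0],[0,0,0,0.02,0,0,0],[0,0,0,0,0,0,0],[0,0,0,0,0,0,0]]' 15;  python3 -c "
from h import *
to(.4802,.1620,.062,.75)"
```

```text
time: 8.55
position: [0.4813, 0.1633, 0.0878]
tool_rot: [2.21, 2.233, 0.001]
ft_force: [0.2, 0.6, -0.8]
grip_width: 0.092
grip_force: 15.0
t 8.55 pos [0.4813 0.1633 0.0878] turn -0.16 shift after mm [-1.3 -1.1 25.8] now mm [-1.3 -1.1 25.8] F [ 0.2  0.6 -0.8] w 8.0 tilt [ 3.e-04  2.e-04 -1.e+00]
```

```bash
python3 -m handwheel '[[0,-0.001,-0.001,0.015,0,0,0],[0,0,0,0.01,0,0,0],[0,0,0,0,0,0,0],[0.05,0,0,0,0,0,0],[0.05,0,0,0,0,0,0],[0.05,0,0,0,0,0,0]]' 15;  python3 -c "
from h import *
to(.5495,.1632,.061,.75)"; python3 -m handwheel '[[0.05,0,0,0,0,0,0],[0.05,0,0,-0.06,0,0,0],[0.05,0,0,-0.02,0,0,0],[0.05,0,0.04,0,0,0,0],[0.05,0,0.029,0,0,0,0],[0.05,0,0,0,0,0,0]]'; python3 -c "
from h import *
to(.5495,.1632,.061,.75)
im,d=snap('top')
vs,us=np.mgrid[185:300,205:305];P=world('top',d,us.ravel(),vs.ravel())
m=(P[:,2]>.068)&(P[:,2]<.09)&(vs.ravel()>258)&(vs.ravel()<290);q=P[m];print(len(q),q.mean(0),np.percentile(q[:,2],[5,50,95]))"
```

```text
time: 9.3
position: [0.4804, 0.1622, 0.0629]
tool_rot: [2.21, 2.232, 0.001]
ft_force: [0.6, -0.5, 0.9]
grip_width: 0.342
grip_force: 0.0
t 9.3 pos [0.4804 0.1622 0.0629] turn -0.16 shift after mm [ 0.  69.1  1.9] now mm [ 0.2 69.1  2. ] F [ 0.6 -0.5  0.9] w 29.8 tilt [ 8.e-04 -0.e+00 -1.e+00]
time: 10.05
position: [0.5504, 0.1623, 0.142]
tool_rot: [-2.211, -2.23, -0.001]
ft_force: [-0.1, -0.2, -0.6]
grip_width: 0.576
grip_force: 0.0
t 10.05 pos [0.5504 0.1623 0.142 ] turn -0.26 shift after mm [ 0.9 -0.9 81. ] now mm [ 0.8 -0.9 81. ] F [-0.1 -0.2 -0.6] w 50.1 tilt [-5.e-04  1.e-03 -1.e+00]
24 [0.4808849  0.23217579 0.07788819] [0.0736088  0.0777263  0.08200255]
```

```bash
python3 -m handwheel '[[0.03,0,0,0.04,0,0,0],[0.03,0,0,0.041,0,0,0],[0.03,0,0,0,0,0,0],[0,0,0,0,0,0,0],[0,0,0,0,0,0,0],[0,0,0,0,0,0,0],[0,0,0,0,0,0,0],[0,0,0,0,0,0,0],[0,0,0,-0.03,0,0,0],[0,0,0,-0.06,0,0,0],[0,0,0,-0.06,0,0,0],[0,0,0,-0.06,0,0,0]]' 15; python3 -m handwheel '[[0,-0.06,0,-0.03,0,0,10.7],[0,-0.056,0.02,0,0,0,10.7],[0,-0.05,0.03,0,0,0,10.7],[0,0,0,0,0,0,10.7],[0,0,0,0,0,0,10.7],[0,0,0,0,0,0,10.7],[0,0,0,0,0,0,0]]' 15;python3 look.py pics/l3.png; python3 -c "
from h import *
to(.5495,.1632,.061,.75);to(.5695,-.1819,.15,-8.55)"
```

```text
time: 11.6
position: [0.5486, 0.1627, 0.2734]
tool_rot: [2.21, 2.233, -0.0]
ft_force: [1.3, 0.4, -1.7]
grip_width: 0.092
grip_force: 15.0
time: 12.48
position: [0.5695, -0.009, 0.2993]
tool_rot: [3.058, 0.72, -0.001]
ft_force: [-0.1, 0.2, -0.4]
grip_width: 0.092
grip_force: 15.0
0.001 [119, 333, 61, 69, 179, 102, 82]
0 [161, 596, 44, 94, 125, 121, 52]
-0.001 [230, 889, 83, 144, 75, 109, 23]
-0.002 [267, 1140, 101, 180, 72, 110, 45]
-0.003 [266, 1279, 79, 219, 130, 66, 82]
-0.004 [228, 1293, 49, 210, 216, 42, 105]
-0.005 [206, 1213, 18, 173, 262, 40, 115]
-0.006 [178, 1032, 23, 132, 264, 42, 96]
t 12.88 pos [ 0.5697 -0.009   0.2995] turn -64.31 shift after mm [172.5 -18.  238.5] now mm [  58.6 -163.2  238.5] F [ 0.1 -0.7 -1.5] w 7.6 tilt [-0.e+00 -1.e-04 -1.e+00]
t 12.88 pos [ 0.5697 -0.009   0.2995] turn -55.01 shift after mm [-171.    25.5  149.5] now mm [-77.2 154.7 149.5] F [ 0.1 -0.7 -1.5] w 7.6 tilt [-0.e+00 -1.e-04 -1.e+00][ WARN:0@19.837] global loadsave.cpp:1063 imwrite_ Unsupported depth image for selected encoder is fallbacked to CV_8U.
```

```bash
python3 -m handwheel '[[0,0,0,0,0,0,-10.7],[0,0,0,0,0,0,-10.7],[0,0,0,0,0,0,-10.7],[0,0,0,0,0,0,-10.7],[0,0,0,0,0,0,-10.7],[0,0,0,0,0,0,-10.7],[0,0.057,-0.006,0.02,0,0,-0.1],[0,0.057,-0.006,0.05,0,0,0],[0,0.057,-0.006,0.05,0,0,0],[0,0,0,0.05,0,0,0],[0,0,0,0.03,0,0,0],[0,0,0,0,0,0,0]]' 15; python3 -m handwheel '[[0,0,0,0,0,0,0]]';  python3 -c "
from h import *
to(.5490,.1630,.062,.75)"
```

```text
time: 14.38
position: [0.5503, 0.1408, 0.1151]
tool_rot: [-2.205, -2.233, 0.006]
ft_force: [1.0, -0.6, -0.6]
grip_width: 0.09
grip_force: 15.0
time: 14.5
position: [0.5531, 0.1417, 0.1188]
tool_rot: [2.207, 2.234, 0.003]
ft_force: [0.5, 1.1, -1.1]
grip_width: 0.089
grip_force: 15.0
t 14.5 pos [0.5531 0.1417 0.1188] turn -0.06 shift after mm [21.3 -3.9 56.8] now mm [21.3 -4.  56.8] F [ 0.5  1.1 -1.1] w 7.7 tilt [ 2.e-03  6.e-04 -1.e+00]
```

```bash
python3 -m handwheel '[[0,0.0213,-0.004,0,0,0,0],[0,0,0,0.015,0,0,0],[0,0,0,0.015,0,0,0],[0,0,0,0,0,0,0],[0,0,0,0,0,0,0]]' 15;  python3 -c "
from h import *
to(.5490,.1630,.062,.75)"
```

```text
time: 15.12
position: [0.5481, 0.1621, 0.0872]
tool_rot: [-2.209, -2.234, 0.001]
ft_force: [0.4, -0.3, 0.3]
grip_width: 0.093
grip_force: 15.0
t 15.12 pos [0.5481 0.1621 0.0872] turn -0.11 shift after mm [ 0.9  0.9 25.2] now mm [ 0.9  1.  25.2] F [ 0.4 -0.3  0.3] w 8.1 tilt [-3.e-04 -2.e-04 -1.e+00]
```

Then release and take the far leaf.

```bash
python3 -m handwheel '[[0,0.001,0.001,0.015,0,0,0],[0,0,0,0.01,0,0,0],[0,0,0,0,0,0,0],[0.04,0,0,0,0,0,0],[0.04,0,0,0,0,0,0],[0.04,0,0,0,0,0,0],[0.04,0,0,0,0,0,0],[0.04,0,0,-0.05,0,0,0],[0.04,0,0,-0.03,0,0,0],[0.04,0,0.04,0,0,0,0],[0.04,0,0.03,0,0,0,0],[0.04,0,0,0,0,0,0]]' 15;  python3 -c "
from h import *
to(.6192,.1632,.061,.75)"
```

```text
time: 16.62
position: [0.6205, 0.1639, 0.1419]
tool_rot: [-2.21, -2.232, -0.001]
ft_force: [-1.4, -0.2, -0.7]
grip_width: 0.458
grip_force: 0.0
t 16.62 pos [0.6205 0.1639 0.1419] turn -0.17 shift after mm [-0.7 -1.3 80.9] now mm [-0.7 -1.3 80.9] F [-1.4 -0.2 -0.7] w 39.9 tilt [ 2.e-04  8.e-04 -1.e+00]
```

```bash
python3 -m handwheel '[[0.03,0,-0.001,0.04,0,0,0],[0.03,0,0,0.041,0,0,0],[0.03,0,0,0,0,0,0],[0,0,0,0,0,0,0],[0,0,0,0,0,0,0],[0,0,0,0,0,0,0],[0,0,0,0,0,0,0],[0,0,0,0,0,0,0],[0,0,0,0,0,0,0]]' 20; python3 -c "
from h import *
to(.6192,.1645,.061,.75)"
python3 -m handwheel '[[0,0,0,-0.03,0,0,0],[0,0,0,-0.06,0,0,0],[0,0,0,-0.06,0,0,9.3],[0,0,0,0,0,0,0],[0,0,0,0,0,0,0]]' 20; python3 -c "
from h import *
to(.5695+.0021*.149,-.1819+.0021*.989,.2,-8.55)"
```

```text
time: 17.75
position: [0.6187, 0.1648, 0.0629]
tool_rot: [2.207, 2.234, 0.002]
ft_force: [-0.9, -1.1, 6.0]
grip_width: 0.092
grip_force: 20.0
t 17.75 pos [0.6187 0.1648 0.0629] turn -0.07 shift after mm [-0.3  0.5  1.9] now mm [-0.3  0.5  1.9] F [-0.9 -1.1  6. ] w 8.0 tilt [ 2.e-03  1.e-04 -1.e+00]
time: 18.38
position: [0.6175, 0.1642, 0.2108]
tool_rot: [2.381, 2.049, -0.002]
ft_force: [-0.1, 0.8, -3.0]
grip_width: 0.094
grip_force: 20.0
t 18.38 pos [0.6175 0.1642 0.2108] turn -0.02 shift after mm [-347.3    4.    10.8] now mm [-347.3    4.1   11.1] F [-0.1  0.8 -3. ] w 8.2 tilt [-5.e-04 -9.e-04 -1.e+00]
```

```bash
python3 -m handwheel '[[0,-0.058,0.004,0,0,0,0],[0,-0.058,0,0,0,0,0],[0,-0.058,0,0,0,0,0],[0,-0.058,0,0,0,0,0],[0,-0.058,0,0,0,0,0],[0,-0.057,0,0,0,0,0],[0,0,0,0,0,0,0],[0,0,0,0.04,0,0,0],[0,0,0,0,0,0,0],[0,0,0,0,0,0,0]]' 20; python3 -c "
from h import *
to(.5695+.0021*.149,-.1819+.0021*.989,.0965,-8.55)
im,d=snap('top')
cv2.imwrite('pics/over.png',cv2.resize(im[180:285,360:470],None,fx=5,fy=5,interpolation=cv2.INTER_CUBIC))"
```

```text
time: 19.62
position: [0.5699, -0.1783, 0.1714]
tool_rot: [-2.38, -2.049, 0.0]
ft_force: [0.2, 0.7, -0.5]
grip_width: 0.089
grip_force: 20.0
t 19.62 pos [ 0.5699 -0.1783  0.1714] turn 0.02 shift after mm [-1.5  0.1 74.9] now mm [-1.6  0.2 74.9] F [ 0.2  0.7 -0.5] w 7.8 tilt [-6.e-04  7.e-04 -1.e+00]
```

```bash
python3 -m handwheel '[[0,-0.0015,0,0.02,0,0,0],[0,0,0,0.02,0,0,0],[0,0,0,0.01,0,0,0],[0,0,0,0.01,0,0,0],[0,0,0,0,0,0,0]]' 20; python3 -c "
from h import *
to(.5695+.0021*.149,-.1819+.0021*.989,.0945,-8.55)"
```

```text
time: 20.3
position: [0.5691, -0.1805, 0.1104]
tool_rot: [-2.381, -2.048, 0.001]
ft_force: [-1.2, -0.8, -1.1]
grip_width: 0.095
grip_force: 20.0
t 20.3 pos [ 0.5691 -0.1805  0.1104] turn -0.06 shift after mm [ 0.8  0.6 15.9] now mm [ 0.8  0.6 15.9] F [-1.2 -0.8 -1.1] w 8.3 tilt [-1.5e-03  7.0e-04 -1.0e+00]
```

```bash
python3 -m handwheel '[[0,0.0005,0.0005,0.004,0,0,0],[0,0,0,0.003,0,0,0],[0,0,0,0.002,0,0,0],[0,0,0,0,0,0,0]]' 10 | sed -n 2,4p; for i in 1 2; do python3 -m handwheel '[[0,0,0,0.0015,0,0,0],[0,0,0,0,0,0,0]]' | sed -n 2,4p;done
```

```text
position: [0.5704, -0.1803, 0.1024]
tool_rot: [2.382, 2.048, 0.0]
ft_force: [0.3, -0.4, -0.7]
position: [0.5703, -0.1802, 0.1008]
tool_rot: [2.382, 2.048, 0.0]
ft_force: [-0.0, 0.5, -1.1]
position: [0.5703, -0.1802, 0.0993]
tool_rot: [2.382, 2.048, 0.0]
ft_force: [-0.2, -1.0, -0.7]
```

```bash
for i in 1; do python3 -m handwheel '[[0,0,0,0.001,0,0,0],[0,0,0,0,0,0,0]]' | sed -n 2,4p;python3 -m handwheel '[[0,0,0,0.001,0,0,0],[0,0,0,0,0,0,0]]' | sed -n 2,4p;python3 -m handwheel '[[0,0,0,0.001,0,0,0],[0,0,0,0,0,0,0]]' | sed -n 2,4p;done
```

```text
position: [0.5702, -0.1802, 0.0983]
tool_rot: [2.382, 2.048, -0.0]
ft_force: [-0.5, 1.0, -1.2]
position: [0.5702, -0.1802, 0.0973]
tool_rot: [-2.382, -2.048, 0.0]
ft_force: [0.5, 0.3, -1.1]
position: [0.5701, -0.1802, 0.0962]
tool_rot: [-2.382, -2.048, 0.0]
ft_force: [-0.2, -0.1, -0.5]
```

```bash
python3 -m handwheel '[[0,0,0,0.001,0,0,0],[0,0,0,0,0,0,0]]' | sed -n 2,4p;python3 -m handwheel '[[0,0,0,0.0007,0,0,0],[0,0,0,0,0,0,0]]' | sed -n 2,4p;python3 -m handwheel '[[0,0,0,0.0007,0,0,0],[0,0,0,0,0,0,0]]' | sed -n 2,5p
```

```text
position: [0.5702, -0.1802, 0.0953]
tool_rot: [2.382, 2.048, -0.0]
ft_force: [0.4, -0.1, -0.5]
position: [0.5703, -0.1802, 0.0949]
tool_rot: [2.382, 2.048, -0.0]
ft_force: [-0.6, -0.0, 0.1]
position: [0.5704, -0.1802, 0.0948]
tool_rot: [2.381, 2.048, -0.0]
ft_force: [-2.8, 0.3, 5.5]
grip_width: 0.091
```

```bash
python3 -m handwheel '[[0.03,0,0,0,0,0,0],[0.03,0,0,0,0,0,0],[0.03,0,0,0,0,0,0],[0.03,0,0,0,0,0,0],[0.03,0,0,-0.01,0,0,0],[0.03,0,0,-0.05,0,0,0],[0.03,0,0,-0.06,0,0,0],[0.03,0,0,-0.03,0,0,0],[0.03,0,-0.06,0,0,0,0],[0.03,0,-0.06,0,0,0,0],[0.03,-0.06,0,0,0,0,0],[0.03,-0.06,0,0,0,0,0]]' 10|head -2; python3 -m handwheel '[[0.03,-0.06,0,0,0,0,0],[0.03,-0.06,0,0,0,0,0],[0.03,-0.06,0,0,0,0,0],[0.03,0,0,0,0,0,0],[0.03,0,0,0,0,0,0]]'|head -2
python3 - <<'E'
from h import *
im,d=snap('top')
cv2.imwrite('pics/end.png',cv2.resize(im[175:305,205:465],None,fx=3,fy=3,interpolation=cv2.INTER_CUBIC))
D=np.median([d]+[ctrl.get_image('top')[1] for _ in range(4)],0)
def blob(v0,v1,u0,u1,zl,zh):
    vs,us=np.mgrid[v0:v1,u0:u1];P=world('top',D,us.ravel(),vs.ravel());q=P[(P[:,2]>zl)&(P[:,2]<zh)]
    u,S,V=np.linalg.svd(q[:,:2]-q[:,:2].mean(0),full_matrices=False)
    print(len(q),q.mean(0).round(4),np.median(q[:,2]).round(4),'len',np.ptp(q[:,:2]@V[0]).round(3),'wid',np.ptp(q[:,:2]@V[1]).round(3),'ang',np.degrees(np.arctan2(V[0,0],V[0,1])).round(2))
for a,b in((190,222),(224,256),(258,290)): blob(a,b,205,305,.068,.09)
blob(200,265,365,465,.1,.125)
E
```

```text
time: 24.3
position: [0.433, -0.2817, 0.2462]
time: 24.92
position: [0.4072, -0.4581, 0.2442]<stdin>:7: RuntimeWarning: Mean of empty slice.
  ret = um.true_divide(
<stdin>:8: RuntimeWarning: Mean of empty slice.
  return _methods._mean(a, axis=axis, dtype=dtype,
  ret = ret.dtype.type(ret / rcount)
Traceback (most recent call last):
IndexError: index 0 is out of bounds for axis 0 with size 0
```

View pics/end.png

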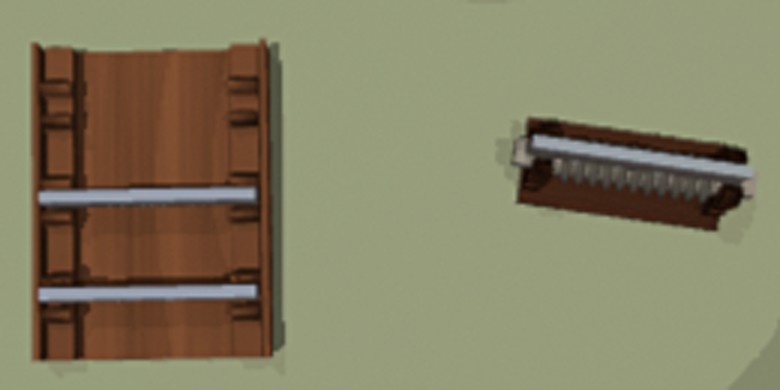

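```bash
python3 - <<'E'
from h import *
d=np.load('pics/top.npz')['d']
def blob(v0,v1,u0,u1,zl,zh):
    vs,us=np.mgrid[v0:v1,u0:u1];P=world('top',d,us.ravel(),vs.ravel());q=P[(P[:,2]>zl)&(P[:,2]<zh)]
    u,S,V=np.linalg.svd(q[:,:2]-q[:,:2].mean(0),full_matrices=False)
    e=q[:,:2]@V[0];h=np.polyfit(e,q[:,2],1)
    print(len(q),q.mean(0).round(4),np.median(q[:,2]).round(4),'len',np.ptp(e).round(3),'ang',np.degrees(np.arctan2(V[0,0],V[0,1])).round(2),'slope',h[0])
for a,b in((224,256),(258,290)): blob(a,b,205,305,.068,.09)
blob(200,265,365,465,.1,.125)
E
```

```text
297 [0.5501 0.1633 0.0774] 0.0775 len 0.15 ang -0.65 slope 0.002188637854118725
283 [0.4817 0.1632 0.0775] 0.0778 len 0.15 ang 179.16 slope 0.0029498930809482345
334 [ 0.5716 -0.1797  0.109 ] 0.1094 len 0.152 ang 8.57 slope 0.001584223308865319
```

```bash
python3 -c "
from bench import ctrl
print(ctrl.close_job())"
```

```text
the job is handed in; nothing more can be done
None
```

leaf_b (pitch 10 mm) fits: it dropped fully home on the screw under about 5 N and stands there alone, with leaf_a and leaf_c back upright in the rack; I ruled those two out by camera tooth pitch (screw measured at 10 mm) instead of meshing them, handed in at about 25 s, and no verdict was returned.

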